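# Close the two nested pots with their matching twist-lock caps

## Task

The blue and the green base on the lazy Susan each hold a small metal pot and stand open. Close each one with the loose cap of its own colour: lower the cap over the little pot with its ridge crosswise to the base's two black ears until it sits fully down on the base, then turn it until the ridge lines up with the ears, and let go. Leave the yellow cap and all the other things where they are.

Things in the scene. Friction and masses are not known exactly. Their poses are not given: they have to be found in the camera images.
- blue_cap_grip (a point): blue cap: loose hollow cup standing mouth down on the shelf, outer diameter 68 mm (inner 62), body 58 mm high, 50-100 g. A black straight ridge on its flat top, 50 long, 14 wide, 26 mm high (84 overall), is its grip. Point: middle of the ridge, on the axis, 71 mm above the rim. x along the ridge, y across, z up. Half-turn symmetric. Two lugs inside the rim, below the ridge ends, reach in to 25.5 mm from the axis.
- blue_base_seat (a point): blue base, fixed on the lazy Susan: round flange 76 mm across, 8 mm thick, with an upright collar (47 mm outer diameter, 13 mm high). Point: centre of the flange's upper face, where the cap's rim must rest (ridge middle then 71 mm above it). z up; x runs through two black ears, 14 mm wide, reaching 54 mm from the centre on opposite sides. Half-turn symmetric.
- blue_base: the same blue base, origin 8 mm lower. Bayonet: in line with the ears two black lugs on the collar, 17 mm wide, reach 27.5 mm from the axis, 8-13 mm above the flange. A cap with its ridge within 25 degrees of the ears stops on them 13 mm too high; at 50-90 degrees it drops past (2 mm side play), then turns freely either way; in line with the ears it is locked (3 mm vertical play).
- blue_pot_mid (a point): small aluminium inner pot with a domed top, 34 mm diameter, 44 mm high, loose, standing inside the collar of the blue base with about 3 mm of side play, rising 44 mm above the flange; it stays there and the cap closes around it. Point: its middle, 22 mm above its foot. z up.
- green_cap_grip (a point): green cap: loose hollow cup standing mouth down on the shelf, outer diameter 68 mm (inner 62), body 58 mm high, 50-100 g. A black straight ridge on its flat top, 50 long, 14 wide, 26 mm high (84 overall), is its grip. Point: middle of the ridge, on the axis, 71 mm above the rim. x along the ridge, y across, z up. Half-turn symmetric. Two lugs inside the rim, below the ridge ends, reach in to 25.5 mm from the axis.
- green_base_seat (a point): green base, fixed on the lazy Susan: round flange 76 mm across, 8 mm thick, with an upright collar (47 mm outer diameter, 13 mm high). Point: centre of the flange's upper face, where the cap's rim must rest (ridge middle then 71 mm above it). z up; x runs through two black ears, 14 mm wide, reaching 54 mm from the centre on opposite sides. Half-turn symmetric.
- green_base: the same green base, origin 8 mm lower. Bayonet: in line with the ears two black lugs on the collar, 17 mm wide, reach 27.5 mm from the axis, 8-13 mm above the flange. A cap with its ridge within 25 degrees of the ears stops on them 13 mm too high; at 50-90 degrees it drops past (2 mm side play), then turns freely either way; in line with the ears it is locked (3 mm vertical play).
- green_pot_mid (a point): small aluminium inner pot with a domed top, 34 mm diameter, 44 mm high, loose, standing inside the collar of the green base with about 3 mm of side play, rising 44 mm above the flange; it stays there and the cap closes around it. Point: its middle, 22 mm above its foot. z up.
- yellow_cap_grip (a point): yellow cap of the same shape and size as the other two, loose on the shelf; its base is not here. Same point and axes.
- tumbler: terracotta-coloured ceramic tumbler, open, 72 mm diameter, 85 mm high, on the shelf. Origin: centre of its underside (z up). Bystander.
- mug: white ceramic mug, 76 mm diameter, 85 mm high, handle to its +y, on the lazy Susan. Origin: centre of its underside (z up). Bystander.
- jar: small round glass jar, 48 mm diameter, 50 mm high, on the lazy Susan. Origin: centre of its underside (z up). Bystander.
- organiser: orange weekly pill organiser, 150 x 34 x 23 mm, long axis x, on the lazy Susan. Origin: centre of its underside (z up). Bystander.
- clipper: chrome nail clipper, 62 x 12 x 12 mm, lying on the lazy Susan. Origin: centre of its underside (z up). Bystander.
- foot_file: blue foot file with plastic grip, 200 x 40 x 12 mm, long axis x, lying on the shelf at the right. Origin: centre of its underside (z up). Bystander.
- susan: white plastic lazy Susan, 330 mm diameter, 24 mm high, brake on: it does not turn. Origin: centre of its underside, on the shelf.
There are look-alikes about, which are no part of the job. There is more than one size of the part that bears green_cap_grip; the job needs the largest.

How it is judged:
By the outcome, as a careful person would: the job done as asked, in the order asked, and still so for the second after the job is handed in, with the robot touching nothing.
It also fails if it takes over 67 s, if anything falls off the work surface, if the arm or the gripper's body presses on something with over 40 N, if the wrist force passes 120 N, or if a joint passes its speed limit or range.

## Robot

A 6-joint arm with a two-finger parallel gripper is mounted at the origin on the work surface. World frame = base frame: x ahead of the robot, y to its left, z up, the work surface at z = 0. Lengths are in m, angles in rad, forces in N, time in s.
With the tool pointing down it reaches from about 0.3 to 0.875 m from the base axis. Payload 6.4 kg.
Tool frame: the origin (TCP) lies midway between the tips of the shut fingers; the grasp point (between the pads) lies 19 mm behind it (ctrl.tcp_to_grasp is the distance from the TCP to the grasp point, in m); z points along the fingers, y is the direction in which the jaws open and shut (so a half turn about z gives the same grasp; the last joint's range is limited). The gripper opens to 85 mm and grips with 20 to 120 N. Pads are 22 mm wide; open, the fingers measure 114 mm over their backs; the gripper's body (76 mm by 85 mm) begins 54 mm behind the grasp point. The pads swing forward as they close: fully open they stand 13 mm farther back than shut.
Start: joints at [-1.477, 0.181, 1.607, -0, 1.354, -0.206], TCP at [0.17, -0.549, 0.231] pointing down, gripper open.
Joint ranges: [-2.99, 2.99], [-0.89, 2.07], [0.3, 2.58], [-1.14, 4.28], [0, 2.63], [-3.12, 3.12]. Speed limits (rad/s): [2.57, 2.57, 3.01, 3.14, 3.14, 3.14].

## Interface

Orientations are given as a unit quaternion [w, x, y, z].
In Python, from bench import monitor, imaging, order, spotter, ctrl gives the robot as it stands.
- The arm moves only by the shell command python3 -m pendant 'ROWS'. ROWS is JSON, a list that holds one entry, the list of rows, each a list of 5 numbers: the shift along the world's x, y, z in mm, then the turn about the world's z in degrees, then the finger opening in mm, from 0 to 85.4. A call has 1 to 8 rows; each row shifts and turns the commanded pose from where the row before left it; what a row does not reach is not made up. A row lasts 1/8 s, in which the tool goes at most 62.5 mm and 10.7 degrees, less where a joint would pass 70% of its speed; a pose out of reach is approached as far as the arm can. A call with a gripper value outside its range is refused whole. The fingers move at their own pace and stop on an object; the grip force is fixed at half the most. Time passes only in rows, so rows that do not move let the fingers close. It gives the time, the measured TCP pose, the force and the opening at its end, in the units of the state.
- monitor.get_obs(): the state, without advancing time (a new reading comes with each control period).
- imaging.camera(name): name is "scene" or "side" or "wrist"; returns a dict with "img" (384x512x3 uint8, red, green, blue), "vfov" (degrees; the focal length in pixels is half the picture's height over the tangent of half this angle, whatever the lens; pixels are square), "cx", "cy" (the principal point, pixels), "origin" and "orientation" of the camera in the world. Camera axes: x right, y down, z forward; pixel columns grow to the right and rows downward; lengths in m; the calibration is good to about 2 mm. The wrist camera is an equidistant fisheye: a pixel r from the principal point sees the ray r / f radians off the axis. A picture is of the moment at which its call begins. There is no depth.
- order.hand_in(): hands the job in, once; it reports no verdict.
Trained networks look in the newest picture that a camera, given by its name, has taken for a name from the list of things; names that differ only in an ending like _2 or _b are one class to them, and where a whole thing is asked for, a point or a joint stands for the part that bears it (a point fixed in the world has none). Each returns a list of dicts, best first, with "confidence" (0 to 1); they miss things now and then, are a little off and sometimes report something else, mostly with a low value. They report only what shows in the picture. A call takes as long as a camera call. They do not tell look-alikes from the thing itself.
- spotter.recognise(camera, thing): "at" ([x, y, z] in m, in the coordinates of the camera as it stood for that picture, good to about 4 mm: the middle of the surface that is visible of it).
- spotter.tip_of(camera, thing): "at" ([x, y, z] in m, in the coordinates of the camera as it stood for that picture, good to about 4 mm: a listed point, or the origin of a listed thing).
The state is a dict: "time_s": time; "q": joint angles; "dq": joint speeds; "joint_efforts": joint torques, N m; "eef_pos": TCP position; "eef_rot": TCP orientation; "wrist_force": force on the tool from outside, world axes, zero at the start; "torque": the same for the moment, N m; "opening": opening from 0.0 (shut) to 1.0 (fully open).
Only numpy, scipy, OpenCV 4.12 (cv2) and the standard library are available. Lean on these libraries where they do the work, as an engineer would, in place of code of your own. Each camera call takes 0.05 s, during which the arm holds its last target. There are 200 camera calls.

## Working session

There is one attempt and no reset: what is moved stays moved. The work goes in short steps, Python scripts to look and compute and a shell command to move; the robot and the scene stay as the last step left them, time stands still between calls to the robot, and variables do not carry over. Pictures are saved under pics/ and viewed, about 8 in all and at most 12, crops included, and the job is handed in when it is done.

```bash
mkdir -p pics; ls
cat > h.py <<'E'
import numpy as np, cv2
from scipy.spatial.transform import Rotation as R
from bench import monitor, imaging, order, spotter, ctrl
def rot(q): return R.from_quat([q[1],q[2],q[3],q[0]])
def w(c,p): return rot(c["orientation"]).apply(p)+np.array(c["origin"])
def find(cam,c,names,f='tip_of'):
    for n in names:
        for d in getattr(spotter,f)(cam,n)[:4]:
            print(cam,n,round(d["confidence"],2),np.round(w(c,d["at"])*1000).astype(int),proj(c,w(c,d["at"])).round())
def foc(c): return c["img"].shape[0]/2/np.tan(np.radians(c["vfov"])/2)
def proj(c,P):
    p=rot(c["orientation"]).inv().apply(np.array(P)-np.array(c["origin"]));f=foc(c)
    if c.get("fish"):
        r=np.hypot(p[0],p[1]);t=np.arctan2(r,p[2]);return np.array([c["cx"]+f*t*p[0]/r,c["cy"]+f*t*p[1]/r])
    return np.array([c["cx"]+f*p[0]/p[2],c["cy"]+f*p[1]/p[2]])
def unproj(c,u,v,z):
    f=foc(c);x,y=(u-c["cx"])/f,(v-c["cy"])/f
    if c.get("fish"):
        t=np.hypot(x,y);s=np.sin(t)/t if t>1e-9 else 1;d=np.array([x*s,y*s,np.cos(t)])
    else: d=np.array([x,y,1])
    d=rot(c["orientation"]).apply(d);o=np.array(c["origin"]);return o+d*(z-o[2])/d[2]
def cam(n):
    c=dict(imaging.camera(n));c["fish"]=n=="wrist";return c
def save(c,name): cv2.imwrite("pics/"+name,c["img"][...,::-1])
E
python3 - <<'E'
from h import *
ims=[]
N=["blue_cap_grip","green_cap_grip","yellow_cap_grip","blue_base_seat","green_base_seat","blue_pot_mid","green_pot_mid"]
for n in ["scene","side","wrist"]:
    c=cam(n);ims.append(c["img"]);print(n,np.round(c["origin"],3),c["vfov"]);find(n,c,N)
cv2.imwrite("pics/a.png",cv2.resize(np.hstack(ims[:2]),(800,300))[...,::-1])
cv2.imwrite("pics/scene.png",cv2.resize(ims[0],(800,600))[...,::-1])
cv2.imwrite("pics/side.png",cv2.resize(ims[1],(800,600))[...,::-1])
print(monitor.get_obs(),ctrl.tcp_to_grasp)
E
```

```text
pics
scene [ 1.238 -0.434  0.968] 52.60065641906214
scene blue_cap_grip 0.79 [461 273  68] [326. 136.]
scene blue_cap_grip 0.72 [515   6  55] [266. 175.]
scene blue_cap_grip 0.62 [683   3  32] [292. 217.]
scene green_cap_grip 0.95 [ 593 -313   69] [181. 228.]
scene green_cap_grip 0.89 [ 700 -274   53] [209. 255.]
scene green_cap_grip 0.63 [ 694 -404   52] [162. 273.]
scene yellow_cap_grip 0.6 [ 471 -275   71] [177. 193.]
scene yellow_cap_grip 0.43 [459 274  70] [326. 136.]
scene blue_base_seat 0.78 [512   5  32] [265. 179.]
scene blue_base_seat 0.63 [681  95  27] [317. 207.]
scene green_base_seat 0.82 [685   2  31] [292. 218.]
scene blue_pot_mid 0.61 [516   5  55] [266. 175.]
scene blue_pot_mid 0.59 [ 472 -277   76] [177. 193.]
scene blue_pot_mid 0.43 [678  93  27] [316. 206.]
scene green_pot_mid 0.66 [677   0  55] [291. 212.]
side [0.49  0.788 0.85 ] 45.08330388847568
side blue_cap_grip 0.85 [459 273  68] [310. 307.]
side green_cap_grip 0.96 [ 594 -307   71] [271. 129.]
side green_cap_grip 0.65 [ 697 -400   51] [241. 115.]
side green_cap_grip 0.56 [ 703 -280   53] [233. 137.]
side y
[... 451 characters left out ...]
ime_s': 1.2, 'q': array([-1.47728898e+00,  1.80801559e-01,  1.60702303e+00,  3.14449112e-05,
        1.35379658e+00, -2.06319909e-01]), 'dq': array([-9.77405459e-05, -5.40174847e-04, -1.63105646e-04, -2.24739793e-03,
        7.16644475e-04,  8.07437309e-04]), 'joint_efforts': array([ 2.23781876e-04, -4.44843221e+01, -3.51682734e+01, -1.46365464e-04,
        6.01199208e-04,  1.53622472e-05]), 'eef_pos': array([ 0.16984509, -0.54934857,  0.23127643]), 'eef_rot': array([-1.33658773e-05,  9.88784487e-01,  1.49349383e-01,  1.61328588e-05]), 'wrist_force': array([ 0.17401527, -0.43482602,  0.3661646 ]), 'torque': array([ 0.00500442, -0.00647698,  0.01363967]), 'opening': 0.9989792295223509} 0.0187
```

View pics/scene.png

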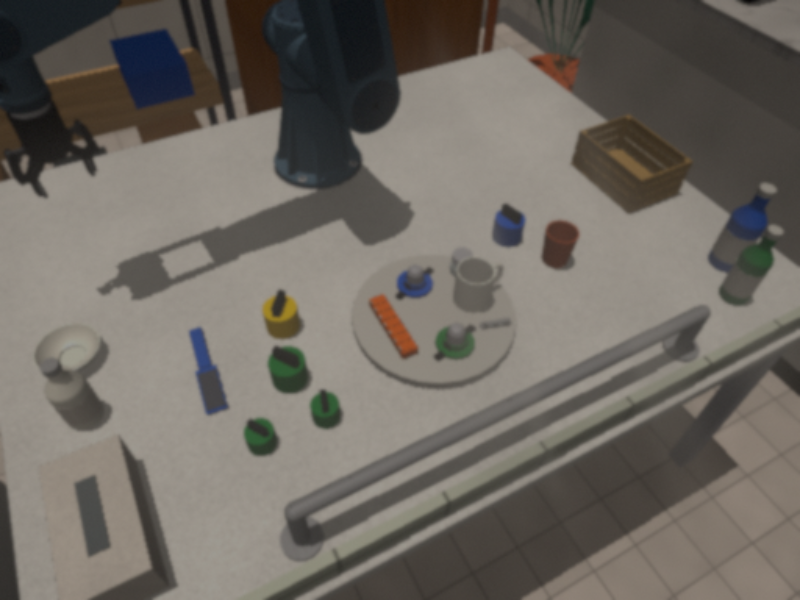

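View pics/side.png

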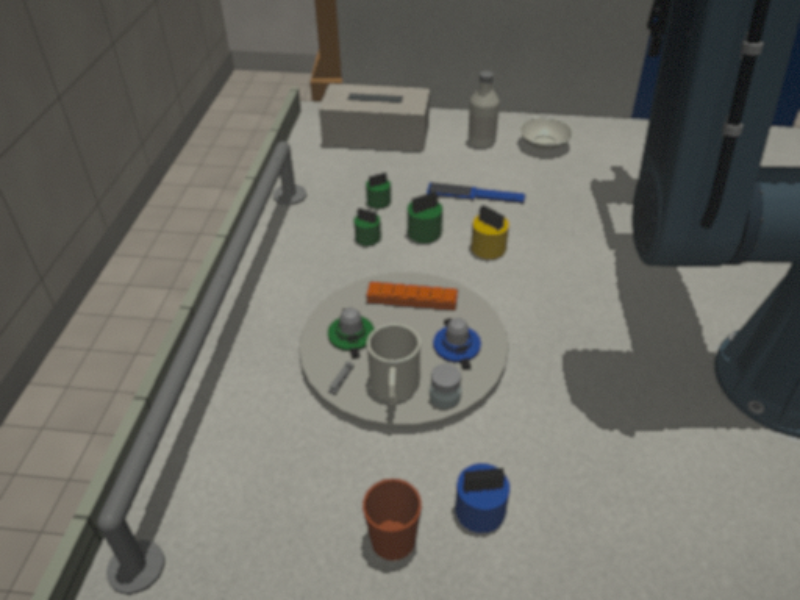

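The candidates for the green cap, with pixels in the 800x600 scene picture, are:
- Large green cap at (288,367), world about (594,-310) mm.
- Small green cap at (325,408), world about (700,-277) mm.
- Small green cap at (260,435), world about (696,-402) mm.

The first is the largest and has grip height about 70, so I choose it. The only blue cap is at (509,225), world about (460,273). The blue and green bottles are not caps. I'll move above the green cap and check with the wrist camera.

```bash
python3 -m pendant '[[[50,28,5,0,50],[50,28,5,0,50],[50,28,0,0,50],[50,28,0,0,50],[50,28,0,0,50],[50,28,0,0,50],[45,28,0,0,50],[0,0,0,0,50]]]'
python3 - <<'E'
from h import *
c=cam("wrist");print(np.round(c["origin"],3),rot(c["orientation"]).as_matrix().round(2).tolist(),foc(c))
find("wrist",c,["green_cap_grip","yellow_cap_grip"])
find("wrist",c,["green_base_seat","blue_base_seat","mug","organiser"])
cv2.imwrite("pics/w1.png",cv2.resize(c["img"],(800,600))[...,::-1])
E
```

```text
time_s: 2.2
eef_pos: [0.5175, -0.3507, 0.2411]
eef_rot: [-0.0, 0.988, 0.152, 0.0]
wrist_force: [0.1, 0.2, -0.3]
opening: 0.585
[ 0.596 -0.326  0.384] [[0.3, -0.9, -0.3], [-0.95, -0.29, -0.09], [-0.0, 0.32, -0.95]] 297.3186396354542
wrist green_cap_grip 0.94 [ 700 -281   51] [243.   3.]
wrist green_cap_grip 0.8 [ 695 -393   54] [338.  39.]
wrist green_cap_grip 0.72 [ 592 -309   68] [237.  99.]
wrist yellow_cap_grip 0.93 [ 474 -277   76] [179. 195.]
wrist mug 0.61 [602  90  24] [ 1. 43.]
wrist organiser 0.56 [597 -95  24] [86. 58.]
```

View pics/w1.png

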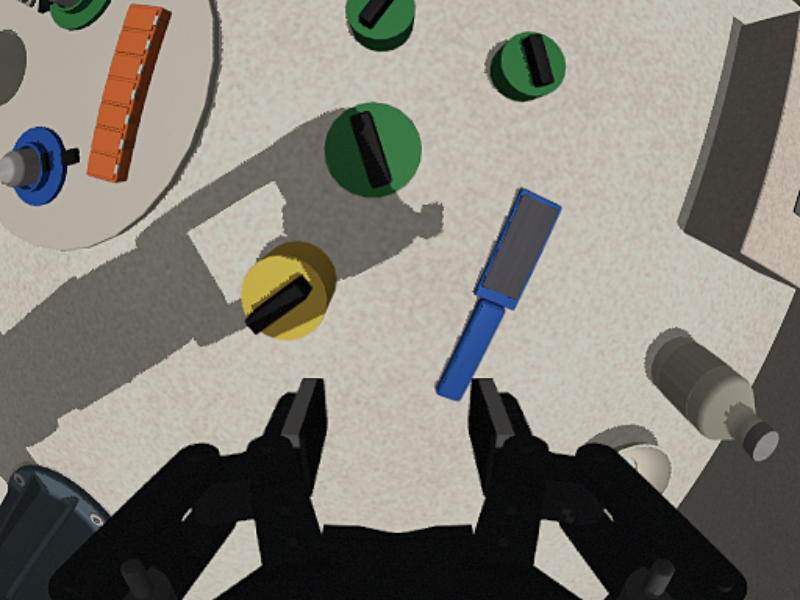

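The wrist view is sharp. The large green cap is at (373,150) with its ridge running (363,113) to (380,186). The two small green caps are at (380,20) and (533,65), and yellow is at (288,295). The large one is clearly bigger. Next I measure its ridge.

```bash
cat >> h.py <<'E'
HUE={"green":(50,85),"blue":(105,125),"yellow":(20,35)}
def capfit(c,col,xy,ztop=0.058,zr=0.084,name=None,bright=None):
    """coloured disc centre and dark ridge: centre+yaw (deg) in world"""
    u,v=proj(c,[*xy,ztop]);r=int(45/ (np.linalg.norm(unproj(c,u,v,ztop)-unproj(c,u+1,v,ztop))*1000))
    x0,y0=max(int(u)-r,0),max(int(v)-r,0);im=c["img"][y0:y0+2*r,x0:x0+2*r]
    S=8;big=cv2.resize(im,None,fx=S,fy=S,interpolation=cv2.INTER_CUBIC);hsv=cv2.cvtColor(big,cv2.COLOR_RGB2HSV)
    if name: cv2.imwrite("pics/"+name,cv2.resize(big,(500,500*big.shape[0]//big.shape[1]))[...,::-1])
    m=((hsv[...,0]>HUE[col][0])&(hsv[...,0]<HUE[col][1])&(hsv[...,1]>80)).astype(np.uint8)
    def W(pts,z): return np.array([unproj(c,x0+(p[0]+.5)/S-.5,y0+(p[1]+.5)/S-.5,z)[:2]*1000 for p in pts],np.float32)
    big_=lambda m:max(cv2.findContours(m,cv2.RETR_EXTERNAL,cv2.CHAIN_APPROX_NONE)[0],key=cv2.contourArea)
    k=big_(m);hull=cv2.convexHull(k)
    d=(big.max(2)<(55 if bright is None else bright)).astype(np.uint8);hm=np.zeros_like(d);cv2.fillPoly(hm,[hull],1)
    q=big_(d)[:,0];P=W(q[::3],zr)
    for nm,t in (("disc",cv2.minEnclosingCircle(W(hull[:,0],ztop))),("ridge",cv2.minAreaRect(P))):print(nm,np.round(np.array(t[0]),1),t[1:])
    vx,vy=cv2.fitLine(P,cv2.DIST_L2,0,.01,.01)[:2].ravel();print("line yaw",np.degrees(np.arctan2(vy,vx)).round(1))
    bx=cv2.boxPoints(cv2.minAreaRect(P));e=sorted([(np.linalg.norm(bx[i]-bx[i-1]),i) for i in range(4)])[-1][1];dv=bx[e]-bx[e-1];print("rect yaw",np.degrees(np.arctan2(dv[1],dv[0])).round(1))
E
cat > st.py <<'E'
from h import *
o=monitor.get_obs();m=rot(o["eef_rot"]).as_matrix();print("t",o["time_s"],"tcp",np.round(o["eef_pos"]*1000,1),"xyaw",np.degrees(np.arctan2(m[1,0],m[0,0])).round(1),"q6",o["q"].round(2)[[0,5]],"F",o["wrist_force"].round(1),"open",round(o["opening"]*85.4,1))
E
python3 st.py
python3 - <<'E'
from h import *
c=cam("wrist");capfit(c,"green",(.593,-.31),name="g1.png")
E
```

```text
t 2.55 tcp [ 513.9 -354.4  241.4] xyaw 17.1 q6 [-0.79  0.48] F [-0.4  0.1  0.5] open 50.0
disc [ 595.7 -308.3] (33.72940444946289,)
ridge [ 596.3 -307.7] ((52.878692626953125, 15.390256881713867), 34.362030029296875)
line yaw 36.1
rect yaw 34.4
```

View pics/g1.png

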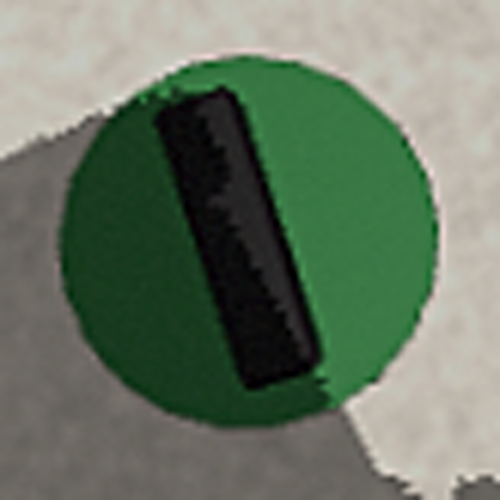

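```bash
python3 -m pendant '[[[40,22,-40,9,50],[41,23,-40,9,50],[0,0,0,0,50],[0,0,-50,0,50],[0,0,-30,0,50],[0,0,-19,0,50],[0,0,0,0,50],[0,0,0,0,50]]]'; python3 st.py
```

```text
time_s: 3.6
eef_pos: [0.5967, -0.3095, 0.0643]
eef_rot: [0.001, 0.953, 0.302, 0.001]
wrist_force: [0.1, -0.6, 0.4]
opening: 0.581
t 3.6 tcp [ 596.7 -309.5   64.3] xyaw 35.1 q6 [-0.65  0.3 ] F [ 0.1 -0.6  0.4] open 49.7
```

```bash
python3 -m pendant '[[[0,0,0,0,5],[0,0,0,0,5],[0,0,0,0,5],[0,0,0,0,5],[0,0,0,0,5],[0,0,0,0,5]]]'; python3 st.py
```

```text
time_s: 4.35
eef_pos: [0.5963, -0.3086, 0.0633]
eef_rot: [0.001, 0.953, 0.302, 0.0]
wrist_force: [-1.1, 1.0, 5.3]
opening: 0.15
t 4.35 tcp [ 596.3 -308.6   63.3] xyaw 35.2 q6 [-0.65  0.3 ] F [-1.1  1.   5.3] open 12.8
```

```bash
python3 -m pendant '[[[0,0,30,0,5],[0,0,60,0,5],[0,20,58,0,5],[0,55,28,0,5],[0,60,0,0,5],[0,60,0,0,5],[0,50,0,0,5],[0,0,0,0,5]]]'; python3 st.py
python3 - <<'E'
from h import *
c=cam("wrist");find("wrist",c,["green_base_seat","blue_base_seat","mug","jar"])
cv2.imwrite("pics/w2.png",cv2.resize(c["img"],(800,600),interpolation=cv2.INTER_CUBIC)[...,::-1])
E
```

```text
time_s: 5.35
eef_pos: [0.5954, -0.0596, 0.238]
eef_rot: [-0.001, 0.953, 0.305, -0.0]
wrist_force: [-0.0, -1.0, -0.3]
opening: 0.152
t 5.35 tcp [595.4 -59.6 238. ] xyaw 35.5 q6 [-0.3   0.65] F [-0.  -1.  -0.3] open 13.0
wrist green_base_seat 0.65 [683   1  34] [255.  79.]
wrist blue_base_seat 0.8 [513   0  32] [177. 194.]
wrist mug 0.94 [605  90  22] [159.  93.]
wrist jar 0.65 [676  95  29] [186.  41.]
```

View pics/w2.png

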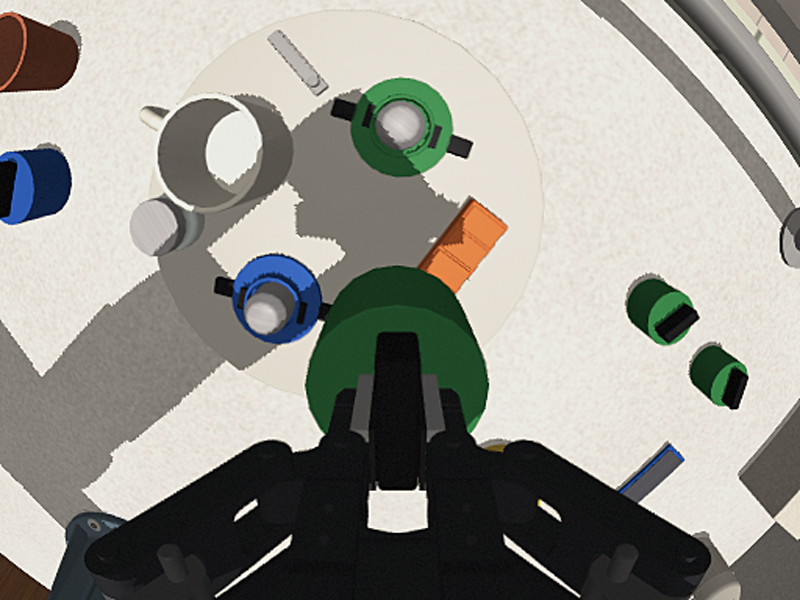

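The green base's flange is centred at about (402,127), with ears at (345,109) and (462,147). The blue base is at (277,298), with ears at (223,286) and (325,312). The mug is at (212,150) and the organiser at (468,240).

```bash
cat >> h.py <<'E'
def basefit(c,col,xy,name=None,z=0.032):
    S=6;R_=75
    # rectified top view at plane z, 1 mm = S/2 px
    g=np.arange(-R_,R_,0.5);mx=np.zeros((len(g),len(g)),np.float32);my=mx.copy()
    for i,a in enumerate(g):
        for j,b in enumerate(g):
            mx[i,j],my[i,j]=proj(c,[xy[0]-a/1000,xy[1]-b/1000,z])
    im=cv2.remap(c["img"],mx,my,cv2.INTER_CUBIC)
    hsv=cv2.cvtColor(im,cv2.COLOR_RGB2HSV)
    m=((hsv[...,0]>HUE[col][0])&(hsv[...,0]<HUE[col][1])&(hsv[...,1]>90)).astype(np.uint8)
    k=max(cv2.findContours(m,cv2.RETR_EXTERNAL,cv2.CHAIN_APPROX_NONE)[0],key=cv2.contourArea)
    (u,v),r=cv2.minEnclosingCircle(k);ctr=np.array([xy[0]*1000-(v/2-R_),xy[1]*1000-(u/2-R_)]);print(col,"flange",ctr.round(1),"r",r/2)
    d=(im.max(2)<70).astype(np.uint8);yy,xx=np.mgrid[:len(g),:len(g)];rr=np.hypot(xx-u,yy-v)/2
    d[(rr<40)|(rr>55)]=0;n,l,s,ce=cv2.connectedComponentsWithStats(d)
    for i in range(1,n):
        if s[i,4]>60: e=np.array([-(ce[i,1]-v),-(ce[i,0]-u)])/2;print(" ear",e.round(1),s[i,4],"ang",np.degrees(np.arctan2(e[1],e[0])).round(1))
    if name: cv2.imwrite("pics/"+name,cv2.resize(im,(400,400))[...,::-1])
    return im
E
python3 - <<'E'
from h import *
c=cam("wrist");a=basefit(c,"green",(.684,.001));b=basefit(c,"blue",(.512,.002))
cv2.imwrite("pics/b2.png",cv2.resize(np.hstack([a,b]),(800,400))[...,::-1])
E
```

```text
green flange [681.9  -1.6] r 37.82749938964844
 ear [ 14.3 -44.2] 721 ang -72.1
 ear [-13.8  44.5] 755 ang 107.2
blue flange [514.7   3.7] r 38.61151885986328
 ear [ 13.1 -46.5] 1326 ang -74.3
 ear [-16.3  43.6] 836 ang 110.6
```

View pics/b2.png

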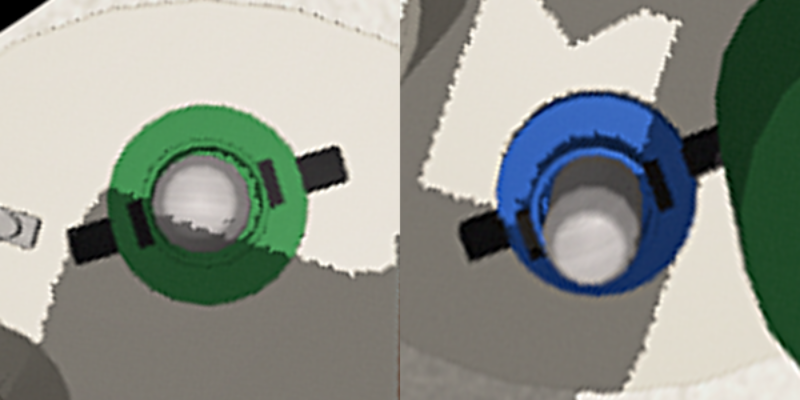

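```bash
python3 -m pendant '[[[29,20,0,-6,5],[29,20,-20,-6,5],[29,19,-20,-6,5],[0,0,-20,0,5],[0,0,-10,0,5],[0,0,0,0,5],[0,0,0,0,5]]]'; python3 st.py
python3 - <<'E'
from h import *
c=cam("wrist");find("wrist",c,["green_cap_grip"])
cv2.imwrite("pics/w3.png",cv2.resize(c["img"],(800,600),interpolation=cv2.INTER_CUBIC)[...,::-1])
c=cam("side");find("side",c,["green_cap_grip"]);save(c,"s3.png")
E
```

```text
time_s: 6.52
eef_pos: [0.6831, -0.0052, 0.1696]
eef_rot: [0.0, 0.989, 0.149, 0.001]
wrist_force: [-0.6, 0.6, -0.5]
opening: 0.146
t 6.525 tcp [683.1  -5.2 169.6] xyaw 17.1 q6 [-0.18  1.09] F [-0.6  0.6 -0.5] open 12.5
wrist green_cap_grip 0.74 [681  -7 178] [255. 268.]
wrist green_cap_grip 0.73 [ 700 -282   53] [473. 243.]
side green_cap_grip 0.66 [679  -5 178] [221. 165.]
side green_cap_grip 0.61 [ 699 -278   53] [234. 138.]
side green_cap_grip 0.58 [ 696 -401   50] [241. 115.]
```

```bash
python3 -m pendant '[[[0,0,0,0,5]]]'; python3 -m pendant '[[[0,3.5,-15,0,5],[0,0,-15,0,5],[0,0,-15,0,5],[0,0,0,0,5],[0,0,0,0,5]]]'; python3 st.py
```

```text
time_s: 6.85
eef_pos: [0.683, -0.0044, 0.1688]
eef_rot: [0.0, 0.989, 0.149, 0.0]
wrist_force: [-0.2, -0.7, -0.6]
opening: 0.149
time_s: 7.48
eef_pos: [0.683, -0.0009, 0.1233]
eef_rot: [0.0, 0.989, 0.149, 0.0]
wrist_force: [-0.3, -0.1, -0.4]
opening: 0.148
t 7.475 tcp [683.   -0.9 123.3] xyaw 17.2 q6 [-0.17  1.1 ] F [-0.3 -0.1 -0.4] open 12.7
```

```bash
python3 -m pendant '[[[0,0,-8,0,5],[0,0,-7,0,5],[0,0,-6,0,5],[0,0,0,0,5],[0,0,0,0,5]]]'; python3 st.py
```

```text
time_s: 8.1
eef_pos: [0.6829, -0.0009, 0.1024]
eef_rot: [0.0, 0.989, 0.149, 0.0]
wrist_force: [0.7, 0.4, -0.7]
opening: 0.146
t 8.1 tcp [682.9  -0.9 102.4] xyaw 17.2 q6 [-0.17  1.1 ] F [ 0.7  0.4 -0.7] open 12.5
```

```bash
python3 -m pendant '[[[0,0,-4,0,5],[0,0,-4,0,5],[0,0,0,0,5],[0,0,0,0,5]]]'; python3 st.py
```

```text
time_s: 8.6
eef_pos: [0.6833, -0.0007, 0.0954]
eef_rot: [0.0, 0.989, 0.149, 0.001]
wrist_force: [-1.9, 0.6, 5.1]
opening: 0.149
t 8.6 tcp [683.3  -0.7  95.4] xyaw 17.2 q6 [-0.17  1.1 ] F [-1.9  0.6  5.1] open 12.7
```

```bash
python3 -m pendant '[[[0,0,0,10,5],[0,0,0,10,5],[0,0,0,10,5],[0,0,0,10,5],[0,0,0,10,5]]]';python3 -m pendant '[[[0,0,0,10,5],[0,0,0,10,5],[0,0,0,10,5],[0,0,0,10,5],[0,0,0,0,5],[0,0,0,0,5]]]'; python3 st.py
```

```text
time_s: 9.22
eef_pos: [0.6837, -0.0013, 0.0953]
eef_rot: [0.001, 0.831, 0.556, 0.001]
wrist_force: [-0.9, -1.1, 2.8]
opening: 0.148
time_s: 9.98
eef_pos: [0.6836, -0.0009, 0.0952]
eef_rot: [0.001, 0.595, 0.804, 0.001]
wrist_force: [0.2, -0.1, 4.8]
opening: 0.151
t 9.975 tcp [683.6  -0.9  95.2] xyaw 107.0 q6 [-0.17 -0.47] F [ 0.2 -0.1  4.8] open 12.9
```

```bash
python3 -m pendant '[[[0,0,0,0.5,40],[0,0,0,0,40],[0,0,0,0,40],[0,0,0,0,40],[0,0,40,0,40],[0,0,60,0,40],[0,0,50,0,40]]]'; python3 st.py
python3 - <<'E'
from h import *
c=cam("wrist");find("wrist",c,["green_cap_grip","blue_cap_grip"]);
capfit(c,"green",(.683,-.001),ztop=.09,zr=.116)
save(c,"w4.png")
E
```

```text
time_s: 10.85
eef_pos: [0.683, -0.0009, 0.2465]
eef_rot: [0.0, 0.59, 0.807, 0.0]
wrist_force: [1.0, -0.6, 0.4]
opening: 0.472
t 10.85 tcp [683.   -0.9 246.5] xyaw 107.7 q6 [-0.17 -0.48] F [ 1.  -0.6  0.4] open 40.3
wrist green_cap_grip 0.82 [ 699 -281   55] [209. 340.]
wrist green_cap_grip 0.59 [680  -5 104] [249. 184.]
disc [683.    4.3] (40.13530349731445,)
ridge [6.842e+02 5.000e-01] ((14.82485294342041, 53.704559326171875), 17.613452911376953)
line yaw -72.6
rect yaw 107.6
```

View pics/w4.png

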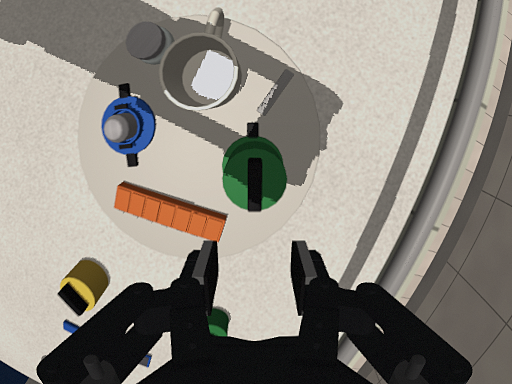

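The green cap sits aligned with the ears: ridge from (255,160) to (255,210), yaw 107.6°, matching the ears at 107.5°. The mug, clipper and organiser are undisturbed. Next is the blue cap.

```bash
python3 -c '
from h import *
basefit(cam("wrist"),"blue",(.513,.002))'
python3 -m pendant '[[[-34,33,0,0,40],[-34,33,0,0,40],[-34,33,0,0,40],[-34,33,0,0,40],[-34,33,0,0,40],[-33,34,0,0,40],[0,0,0,0,40],[0,0,0,0,40]]]'; python3 st.py
python3 - <<'E'
from h import *
c=cam("wrist");find("wrist",c,["blue_cap_grip","tumbler"])
capfit(c,"blue",(.460,.273),name="bc.png")
cv2.imwrite("pics/w5.png",c["img"][...,::-1])
b=cv2.imread("pics/bc.png");cv2.imwrite("pics/w5b.png",np.hstack([cv2.resize(c["img"],(480,360))[...,::-1],cv2.resize(b,(320,360))]))
E
```

```text
blue flange [514.4   4.4] r 38.60717010498047
 ear [ 17.  -43.4] 850 ang -68.6
 ear [-16.   43.7] 861 ang 110.1
time_s: 12.05
eef_pos: [0.4796, 0.1979, 0.2432]
eef_rot: [-0.0, 0.59, 0.807, -0.001]
wrist_force: [-0.1, 0.0, 0.4]
opening: 0.473
t 12.05 tcp [479.6 197.9 243.2] xyaw 107.7 q6 [ 0.16 -0.15] F [-0.1  0.   0.4] open 40.4
wrist blue_cap_grip 0.73 [465 273  74] [262. 104.]
wrist tumbler 0.61 [567 330   1] [348.  89.]
disc [463.3 274. ] (33.834999084472656,)
ridge [463.3 274.2] ((49.4225959777832, 14.261746406555176), 12.073759078979492)
line yaw 12.4
rect yaw 12.1
```

View pics/w5b.png

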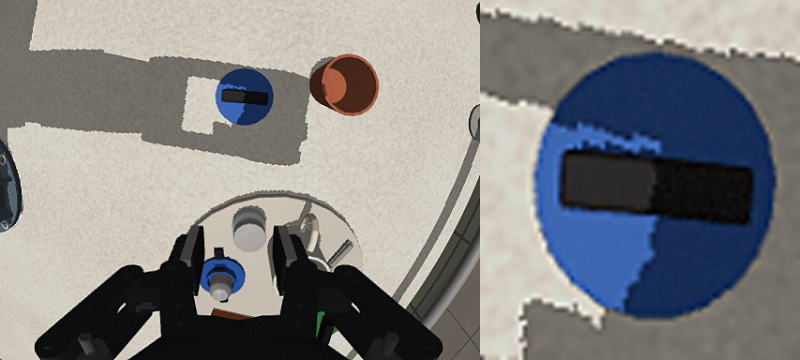

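```bash
python3 -m pendant '[[[-2,9,0,10.5,40],[-2,10,0,10.5,40],[-2,10,0,10.5,40],[-2,10,0,10.5,40],[-2,10,-20,10.5,40],[-2,9,-20,10.5,40],[-2,9,-20,10.5,40],[-2,9,-20,10.5,40]]]'; python3 -m pendant '[[[0,0,0,0.5,40],[0,0,0,0,40],[0,0,0,0,40]]]';python3 st.py
```

```text
time_s: 13.2
eef_pos: [0.4645, 0.2736, 0.1633]
eef_rot: [-0.0, -0.104, 0.995, -0.0]
wrist_force: [-0.8, -0.3, -0.6]
opening: 0.467
time_s: 13.58
eef_pos: [0.4648, 0.2739, 0.1654]
eef_rot: [0.001, -0.105, 0.995, 0.0]
wrist_force: [-0.0, 0.4, 0.8]
opening: 0.473
t 13.575 tcp [464.8 273.9 165.4] xyaw -168.0 q6 [ 0.31 -1.47] F [-0.   0.4  0.8] open 40.4
```

```bash
python3 -m pendant '[[[-1.5,0,-50,0,40],[0,0,-35,0,40],[0,0,-17,0,40],[0,0,0,0,40],[0,0,0,0,40]]]';python3 st.py;  python3 -m pendant '[[[0,0,0,0,5],[0,0,0,0,5],[0,0,0,0,5],[0,0,0,0,5],[0,0,0,0,5],[0,0,0,0,5]]]'; python3 st.py
```

```text
time_s: 14.2
eef_pos: [0.4637, 0.2745, 0.0639]
eef_rot: [0.001, -0.106, 0.994, 0.0]
wrist_force: [0.5, -0.1, -0.1]
opening: 0.467
t 14.2 tcp [463.7 274.5  63.9] xyaw -167.8 q6 [ 0.31 -1.47] F [ 0.5 -0.1 -0.1] open 39.9
time_s: 14.95
eef_pos: [0.4634, 0.2745, 0.0637]
eef_rot: [0.001, -0.106, 0.994, 0.0]
wrist_force: [-0.1, -1.3, 6.1]
opening: 0.148
t 14.95 tcp [463.4 274.5  63.7] xyaw -167.8 q6 [ 0.31 -1.47] F [-0.1 -1.3  6.1] open 12.6
```

```bash
python3 -m pendant '[[[0,0,35,0,5],[0,0,60,0,5],[0,-20,60,0,5],[10,-50,0,4,5],[10,-55,0,4.5,5],[10,-55,0,0,5],[10,-55,0,0,5],[10,-35,0,0,5]]]'; python3 -m pendant '[[[0,0,-20,0,5],[0,0,-30,0,5],[0,0,0,0,5],[0,0,0,0,5],[0,0,0,0,5]]]';python3 st.py
```

```text
time_s: 15.95
eef_pos: [0.5124, 0.002, 0.2168]
eef_rot: [0.0, -0.179, 0.984, -0.0]
wrist_force: [0.8, 0.9, -0.5]
opening: 0.148
time_s: 16.58
eef_pos: [0.5133, 0.0044, 0.1681]
eef_rot: [0.001, -0.18, 0.984, -0.001]
wrist_force: [-0.4, -0.2, -0.7]
opening: 0.149
t 16.575 tcp [513.3   4.4 168.1] xyaw -159.3 q6 [-0.22 -2.16] F [-0.4 -0.2 -0.7] open 12.8
```

```bash
python3 -m pendant '[[[0.5,0,-20,0,5],[0,0,-20,0,5],[0,0,-10,0,5],[0,0,-8,0,5],[0,0,-7,0,5],[0,0,0,0,5],[0,0,0,0,5]]]';python3 st.py
```

```text
time_s: 17.45
eef_pos: [0.5132, 0.0043, 0.102]
eef_rot: [0.0, -0.179, 0.984, -0.0]
wrist_force: [-0.3, -0.6, -0.7]
opening: 0.148
t 17.45 tcp [513.2   4.3 102. ] xyaw -159.3 q6 [-0.22 -2.15] F [-0.3 -0.6 -0.7] open 12.6
```

```bash
python3 -m pendant '[[[0,0,-4,0,5],[0,0,-3,0,5],[0,0,0,0,5],[0,0,0,0,5]]]';python3 st.py
```

```text
time_s: 17.95
eef_pos: [0.5131, 0.0042, 0.0958]
eef_rot: [0.0, -0.18, 0.984, -0.0]
wrist_force: [-3.4, -0.1, 10.5]
opening: 0.15
t 17.95 tcp [513.1   4.2  95.8] xyaw -159.3 q6 [-0.22 -2.15] F [-3.4 -0.1 10.5] open 12.8
```

```bash
python3 -m pendant '[[[0,0,0.5,-10,5],[0,0,0,-10,5],[0,0,0,-10,5],[0,0,0,-10,5],[0,0,0,-10,5]]]';python3 -m pendant '[[[0,0,0,-10,5],[0,0,0,-10,5],[0,0,0,-10,5],[0,0,0,-10,5],[0,0,0,0,5],[0,0,0,0,5]]]'; python3 st.py
```

```text
time_s: 18.58
eef_pos: [0.5136, 0.0042, 0.0957]
eef_rot: [0.001, 0.256, 0.967, 0.0]
wrist_force: [0.0, 0.1, 2.5]
opening: 0.149
time_s: 19.32
eef_pos: [0.5136, 0.0042, 0.0957]
eef_rot: [0.001, 0.567, 0.823, 0.0]
wrist_force: [-0.0, -0.0, 4.9]
opening: 0.143
t 19.325 tcp [513.6   4.2  95.7] xyaw 110.9 q6 [-0.22 -0.59] F [-0.  -0.   4.9] open 12.2
```

```bash
python3 -m pendant '[[[0,0,0,0,40],[0,0,0,0,40],[0,0,0,0,40],[0,0,0,0,40],[0,0,40,0,40],[0,0,60,0,40],[30,-50,50,0,40],[30,-50,0,0,40]]]'; python3 -m pendant '[[[0,0,0,0,40],[0,0,0,0,40]]]'; python3 st.py
python3 - <<'E'
from h import *
c=cam("wrist");capfit(c,"blue",(.5135,.004),ztop=.09,zr=.116);capfit(c,"green",(.683,-.001),ztop=.09,zr=.116)
cv2.imwrite("pics/w6.png",cv2.resize(c["img"],(800,600),interpolation=cv2.INTER_CUBIC)[...,::-1])
s=cam("side");find("side",s,["blue_cap_grip","green_cap_grip","yellow_cap_grip"])
s2=cam("scene");find("scene",s2,["blue_cap_grip","green_cap_grip"])
cv2.imwrite("pics/s6.png",cv2.resize(s["img"][150:300,150:350],(800,600),interpolation=cv2.INTER_CUBIC)[...,::-1])
E
```

```text
time_s: 20.32
eef_pos: [0.5702, -0.0872, 0.2411]
eef_rot: [0.004, 0.568, 0.823, 0.001]
wrist_force: [0.6, 0.1, -0.4]
opening: 0.466
time_s: 20.58
eef_pos: [0.5667, -0.0862, 0.235]
eef_rot: [-0.001, 0.569, 0.822, -0.0]
wrist_force: [0.6, 0.0, 0.0]
opening: 0.472
t 20.575 tcp [566.7 -86.2 235. ] xyaw 110.6 q6 [-0.36 -0.72] F [0.6 0.  0. ] open 40.3
disc [515.9   5. ] (35.8206787109375,)
ridge [514.7   5.7] ((14.875333786010742, 49.02944564819336), 20.722768783569336)
line yaw -68.8
rect yaw 110.7
disc [673.5   1.1] (45.215309143066406,)
ridge [678.8  -2.8] ((24.51945686340332, 51.45315933227539), 16.99795913696289)
line yaw -67.9
rect yaw 107.0
side blue_cap_grip 0.86 [514   5 100] [292. 198.]
side blue_cap_grip 0.53 [512   1  27] [292. 219.]
side green_cap_grip 0.93 [ 699 -279   52] [234. 138.]
side green_cap_grip 0.91 [680  -2 102] [222. 191.]
side green_cap_grip 0.89 [ 697 -402   49] [241. 115.]
side green_cap_grip 0.72 [593 -90  25] [263. 192.]
side yellow_cap_grip 0.61 [ 469 -271   69] [314. 140.]
scene blue_cap_grip 0.92 [512   7  96] [266. 165.]
scene green_cap_grip 0.94 [ 694 -401   54] [163. 272.]
scene green_cap_grip 0.91 [ 702 -278   49] [208. 257.]
scene green_cap_grip 0.65 [681  -2  23] [290. 219.]
scene green_cap_grip 0.64 [683  -2  99] [293. 204.]
```

View pics/w6.png

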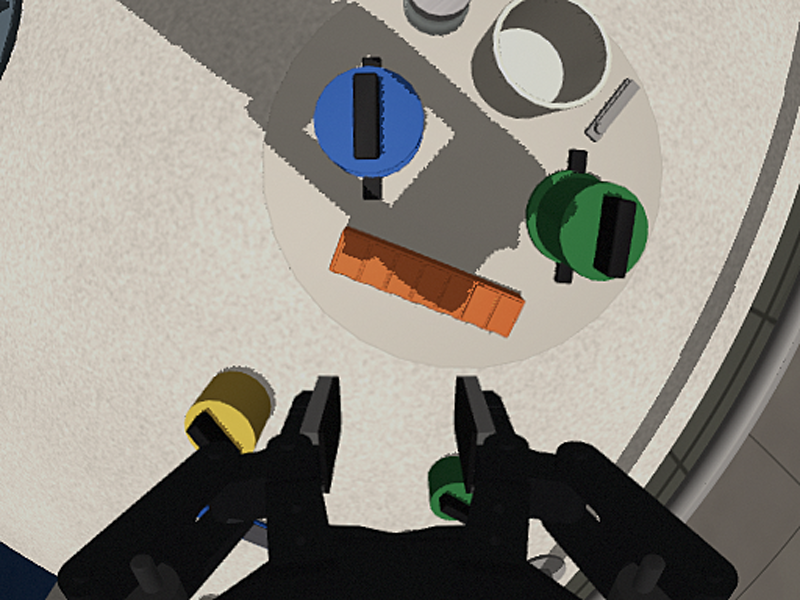

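View pics/s6.png

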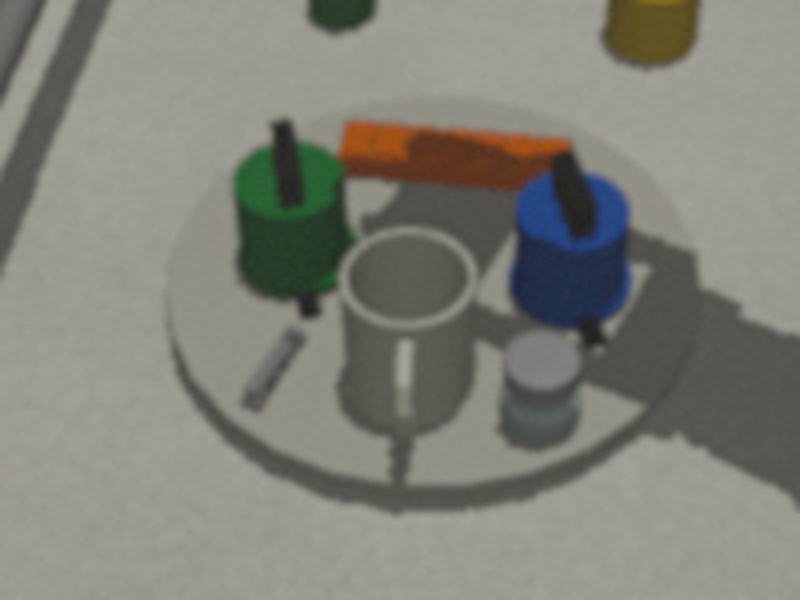

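Both caps sit fully down on their flanges. The blue ridge at (368,115) and the green ridge at (613,237) both line up with their ears. Nothing else has moved, and the gripper is clear.

```bash
python3 -c '
from h import *
print(order.hand_in())'
```

```text
the job is handed in; nothing more can be done
None
```

Both bases are closed with the caps of their own colour, and the job was handed in at about 20.7 s; it reports no verdict. I used the largest of the three green caps. Each cap went down crosswise over its pot, was turned 90° into line with the ears and released.

- **Seating:** The tool height at contact matched the fully seated height to 0.1 mm on both caps, with 5 N of force for green and 10 N for blue.
- **Alignment:** The green ridge measured 107.6° against ears at about 107.5°. The blue ridge measured 110.7° against ears at about 110.7°. The blue ear estimate had more spread, with single readings from 105.7° to 111.4°.
- **Surroundings:** In the last pictures both caps are level on their flanges and the gripper is clear. The yellow cap and the bystanders in view stand where they were.
- **Checks that disagreed:** In the final oblique view the green disc fit was off (radius 45 mm instead of 34), because the flange and cap side merged into it. The green line-fit angle there (-67.9°, that is 112.1°) also missed, but the rectangle fit gave 107.0° and the earlier view from closer above 107.6°.
- **Not checked:** I did not do a lift test of the bayonet lock.

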